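# Empty the tall coupling bin over the tipping tray

## Task

Tip the three brass couplings out of the tall blue bin into the aluminium tipping tray: first lean the bin against the tray's orange ledge from the orange heel bar's side, mouth up and pointing over the tray, and let go of it; then take a new grip on its lower half, below the white stripe, and tip it on over the ledge, mouth down, until all three couplings lie in the tray. Finally lean the empty bin back on the ledge as before and let go; do not disturb the box, screwdriver or jar nearby.

Things in the scene. Friction and masses are not known exactly. Their poses are not given: they have to be found in the camera images.
- bin_center (a point): Tall open blue plastic bin, upright at the start: 54 x 54 mm square outside, 240 mm tall, walls and floor 4 mm, about 0.22 kg empty (varies). This point: its centre, half-way up; z along it towards the mouth, x and y square to its sides. White stripe round it at this height. Smooth: couplings slide out when it points 25 to 35 degrees below level.
- tipper: Fixed aluminium tipping tray, 200 mm wide (x), 360 mm long (y). Origin: on the bench, below the middle of the ledge; z up. A 4 mm base plate covers y = -200 to +160 mm; the back wall carrying the ledge stands at y = 0; the catch tray lies at y = -200 to 0, its other walls 49 mm high.
- heel (a point): Orange heel bar on the base plate, 200 mm along the tipper's x, 12 mm thick, top 19 mm above the bench; this point: middle of its upper edge facing the ledge, at tipper y = +125 mm. It stops the bin's foot: a bin with its lower edge on the plate at tipper y = 100 to 110 mm leans on the ledge 42 to 45 degrees from upright towards -y and stays.
- ledge: Orange ledge: fixed round bar, 10 mm diameter, 200 mm along the tipper's x, on top of the back wall; origin at its middle, 107 mm above the bench (top at 112 mm).
- coupling1_center (a point): brass hexagonal conduit coupling, 28 mm across flats, 28 mm long, 50 g; this point is its centre, z along its length. At the start it stands inside the bin (number 1 from the bottom).
- coupling2_center (a point): brass hexagonal conduit coupling, 28 mm across flats, 28 mm long, 50 g; this point is its centre, z along its length. At the start it stands inside the bin (number 2 from the bottom).
- coupling3_center (a point): brass hexagonal conduit coupling, 28 mm across flats, 28 mm long, 50 g; this point is its centre, z along its length. At the start it stands inside the bin (number 3 from the bottom).
- jbox: Bystander: grey and white junction box, 80 x 80 x 42 mm, loose; origin under its centre.
- driver: Bystander: red-handled screwdriver lying on the bench, about 200 mm long along its x, loose.
- sealant: Bystander: small jar with yellow lid, 52 mm diameter, 100 mm tall, loose; origin under its centre.
Mind the look-alikes: they are no part of the job. Of the things that look like the part that bears bin_center, the smallest one is meant.

How it is judged:
By the outcome, as a careful person would: the job done as asked, in the order asked, and still so for the second after the job is handed in, with the robot touching nothing.
It also fails if it takes over 61 s, if anything falls off the work surface, if the arm or the gripper's body presses on something with over 40 N, if the wrist force passes 120 N, or if a joint passes its speed limit or range.

## Robot

A 6-joint arm with a two-finger parallel gripper is mounted at the origin on the work surface. World frame = base frame: x ahead of the robot, y to its left, z up, the work surface at z = 0. Lengths are in m, angles in degrees, forces in N, time in s.
With the tool pointing down it reaches from about 0.375 to 0.925 m from the base axis. Payload 5.7 kg.
Tool frame: the origin (TCP) lies on the centre line of the jaws, within the pads' length; the fingertips stand arm.tcp_to_tips ahead of it and the grasp point (between the pads) lies 3 mm ahead of it (arm.tcp_to_tips is the distance from the TCP to the fingertips, in m); z points along the fingers, y is the direction in which the jaws open and shut (so a half turn about z gives the same grasp; the last joint's range is limited). The gripper opens to 85 mm and grips with 20 to 120 N. Pads are 22 mm wide; open, the fingers measure 114 mm over their backs; the gripper's body (76 mm by 85 mm) begins 54 mm behind the grasp point. The pads swing forward as they close: fully open they stand 13 mm farther back than shut.
Start: joints at [58.952, 20.558, 86.54, -0, 72.909, -6.595], TCP at [0.248, 0.546, 0.232] pointing down, gripper open.
Joint ranges: [-170.27, 170.27], [-57.76, 135], [12.27, 136.19], [-55.21, 235.2], [11.17, 155.16], [-170.74, 170.74]. Speed limits (degrees/s): [136.94, 136.94, 180, 180, 180, 180].

## Interface

Orientations are given as a 3x3 rotation matrix whose columns are the frame's x, y, z axes.
In Python, from plant import arm, read_camera, camera_info, sign_off gives the robot as it stands. The module is installed in compiled form; this text tells all that it offers.
- The arm moves only by the tool apply_moves, never from a script. Its arguments are lists of equal length, an entry for each row: "fingers": the gripper command: -1 is fully open, 1 is shut, values between are in proportion; "translation": the shift along the tool's x, y, z in mm, a list of three; "spin": the turn about the tool's z in rad. A call has 1 to 20 rows; each row is the pose to reach, as a shift and turn from the pose commanded when the call began, along the tool's axes at that moment; what a row does not reach only later rows make up. A row lasts 1/10 s, in which the tool goes at most 50 mm and 8.59 degrees, less where a joint would pass 70% of its speed; a pose out of reach is approached as far as the arm can. A call with a gripper value outside its range is refused whole. The fingers move at their own pace and stop on an object; "newtons" is the grip in N (left out, the last holds). Time passes only in rows, so rows that repeat a pose let the fingers close. It gives the time, the measured TCP pose, the force and the opening at its end, in the units of the state.
- arm.state(): the state, without advancing time (a new reading comes with each control period).
- read_camera(name): name is "side" or "top"; returns the picture (420x560x3 uint8, blue, green, red); there is no depth.
- camera_info(name): a dict with "fx", "fy", "cx", "cy" (pixels), "k1" (the pictures are not rectified: a ray, as slopes to the right and down, at radius r is drawn at 1 + k1 r^2 times it, then the intrinsics apply), "R" (3x3) and "t" (3): a world point X has camera coordinates R X + t. Camera axes: x right, y down, z forward; pixel columns grow to the right and rows downward; lengths in m; the calibration is good to about 2 mm. A picture is of the moment at which its call begins. camera_info takes no time and is no camera call.
- sign_off(): hands the job in, once; it reports no verdict.
The state is a dict: "clock": time; "joint_pos": joint angles; "joint_velocities": joint speeds; "joint_torque": joint torques, N m; "eef_pos": TCP position; "eef_rot": TCP orientation; "ft_force": force on the tool from outside, world axes, zero at the start; "wrist_torque": the same for the moment, N m; "opening": opening from 0.0 (shut) to 1.0 (fully open).
Only numpy, scipy, OpenCV 4.12 (cv2) and the standard library are available. Lean on these libraries where they do the work, as an engineer would, in place of code of your own. Each camera call takes 0.05 s, during which the arm holds its last target. There are 200 camera calls.

## Working session

There is one attempt and no reset: what is moved stays moved. The work goes in short steps, Python scripts to look and compute and a tool call to move; the robot and the scene stay as the last step left them, time stands still between calls to the robot, and variables do not carry over. Pictures are saved under pics/ and viewed, about 8 in all and at most 12, crops included, and the job is handed in when it is done.

Besides the shell and the picture viewer there is one more tool, called after "Emit:" as a command line: name --pt "numbers of a row" for each row, then --argument value for the rest. apply_moves: Moves the arm, as the interface text tells. Its arguments: {"type":"object","properties":{"fingers":{"type":"array"},"translation":{"type":"array"},"spin":{"type":"array"},"newtons":{"type":"number"}},"required":["fingers","translation","spin"]}

```bash
mkdir -p pics
cat > h.py <<'E'
import numpy as np, cv2
from plant import arm, read_camera, camera_info
def ray(cam,u,v):
    c=camera_info(cam);R=np.array(c["R"]);t=np.array(c["t"])
    K=np.array([[c["fx"],0,c["cx"]],[0,c["fy"],c["cy"]],[0,0,1.]])
    p=cv2.undistortPoints(np.array([[[u,v]]],float),K,np.array([c["k1"],0,0,0,0]),None,None)[0,0] if False else None
    d=np.array([(u-c["cx"])/c["fx"],(v-c["cy"])/c["fy"]]);s=d.copy()
    for _ in range(20): s=d/(1+c["k1"]*(s@s))
    return -R.T@t, R.T@np.array([s[0],s[1],1.])
def onz(cam,u,v,z):
    o,d=ray(cam,u,v); return o+d*(z-o[2])/d[2]
def two(ps,pt):
    o1,d1=ray("side",*ps);o2,d2=ray("top",*pt)
    k=np.linalg.lstsq(np.c_[d1,-d2],o2-o1,rcond=None)[0]
    a,b=o1+k[0]*d1,o2+k[1]*d2; return (a+b)/2,np.linalg.norm(a-b)
def proj(cam,X):
    c=camera_info(cam);x=np.array(c["R"])@np.array(X)+np.array(c["t"]);s=x[:2]/x[2];s=s*(1+c["k1"]*(s@s))
    return np.array([s[0]*c["fx"]+c["cx"],s[1]*c["fy"]+c["cy"]])
E
sed -i '/undistortPoints/d;/K=np.array/d' h.py
python3 - <<'E'
from h import *
np.set_printoptions(precision=3,suppress=True)
for c in("side","top"):
    cv2.imwrite(f"pics/{c}0.png",read_camera(c)); i=camera_info(c); print(c,i["fx"],i["k1"],-np.array(i["R"]).T@np.array(i["t"]),np.array(i["R"])[2])
print(arm.tcp_to_tips); s=arm.state(); print(s["eef_pos"],s["eef_rot"],s["opening"],s["clock"],s["ft_force"])
E
```

```text
side 381.72699394111885 -0.030111887373114717 [1.488 0.256 0.897] [-0.726 -0.255 -0.639]
top 405.9027777283921 -0.07198414931913326 [ 0.486 -0.043  1.218] [ 0.116  0.02  -0.993]
0.022
[0.248 0.546 0.231] [[-0.91   0.414 -0.001]
 [ 0.414  0.91  -0.001]
 [ 0.    -0.002 -1.   ]] 0.9998886538185846 0.1 [ 0.239 -0.427  0.626]
```

View pics/side0.png

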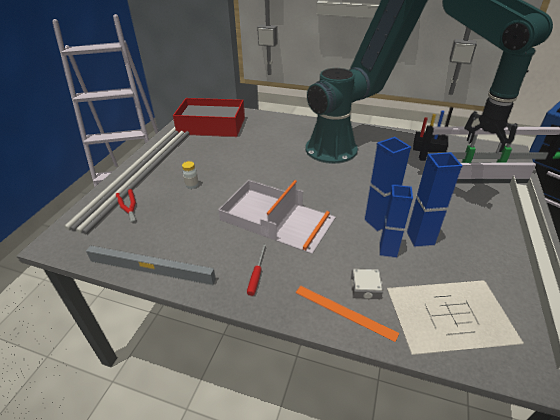

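View pics/top0.png

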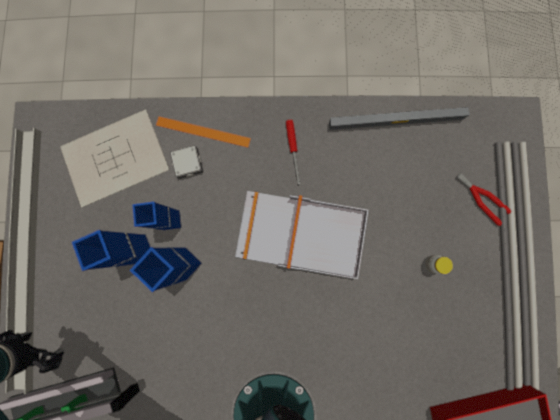

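Run:
```python
from h import *
np.set_printoptions(precision=4,suppress=True)
t=cv2.imread("pics/top0.png");s=cv2.imread("pics/side0.png")
a=cv2.resize(t[185:305,60:220],None,fx=4,fy=4,interpolation=cv2.INTER_CUBIC)
b=cv2.resize(s[175:265,350:470],None,fx=3,fy=3,interpolation=cv2.INTER_CUBIC)
c=cv2.resize(t[180:290,225:385],None,fx=2.25,fy=2.5)
out=np.zeros((600,800,3),np.uint8);out[:480,:640]=a;cv2.imwrite("pics/crop1.png",a);cv2.imwrite("pics/crop2.png",b)
# orange bars, top view
hsv=cv2.cvtColor(t,cv2.COLOR_BGR2HSV);m=cv2.inRange(hsv,(5,130,100),(20,255,255))
for k in cv2.findContours(m,cv2.RETR_EXTERNAL,cv2.CHAIN_APPROX_NONE)[0]:
    if cv2.contourArea(k)>60: r=cv2.minAreaRect(k);print("orange",r,cv2.boxPoints(r).round(1).tolist())
hs=cv2.cvtColor(s,cv2.COLOR_BGR2HSV);m=cv2.inRange(hs,(5,130,100),(20,255,255))
for k in cv2.findContours(m,cv2.RETR_EXTERNAL,cv2.CHAIN_APPROX_NONE)[0]:
    if cv2.contourArea(k)>60: r=cv2.minAreaRect(k);print("orange side",r[0],cv2.boxPoints(r).round(1).tolist())
for z in (.24,.3): print(onz("top",147,215,z))
print(two((400,190),(147,214)))
```

```text
orange ((294.16217041015625, 231.5270233154297), (3.1235806941986084, 73.97954559326172), 9.462323188781738) [[286.5, 267.79998779296875], [298.70001220703125, 194.8000030517578], [301.79998779296875, 195.3000030517578], [289.6000061035156, 268.29998779296875]]
orange ((250.12789916992188, 224.9281768798828), (3.359074592590332, 67.26761627197266), 10.922805786132812) [[242.10000610351562, 257.6000061035156], [254.89999389648438, 191.60000610351562], [258.20001220703125, 192.1999969482422], [245.39999389648438, 258.29998779296875]]
orange ((202.8755340576172, 131.42274475097656), (94.64014434814453, 9.589089393615723), 13.392498016357422) [[155.6999969482422, 125.0999984741211], [158.0, 115.80000305175781], [250.0, 137.6999969482422], [247.8000030517578, 147.0]]
orange side (347.0353088378906, 312.89593505859375) [[295.0, 293.0], [299.20001220703125, 284.3999938964844], [399.0, 332.79998779296875], [394.8999938964844, 341.3999938964844]]
orange side (315.3902587890625, 229.92788696289062) [[301.3999938964844, 248.0], [326.3999938964844, 209.89999389648438], [329.3999938964844, 211.89999389648438], [304.3999938964844, 249.89999389648438]]
orange side (281.1120910644531, 197.09481811523438) [[265.8999938964844, 213.10000610351562], [294.29998779296875, 179.39999389648438], [296.29998779296875, 181.10000610351562], [267.8999938964844, 214.8000030517578]]
[0.5617 0.3027 0.24  ]
[0.5571 0.2815 0.3   ]
(array([0.564 , 0.3035, 0.2408]), np.float64(0.0018710223182734334))
```

View pics/crop1.png

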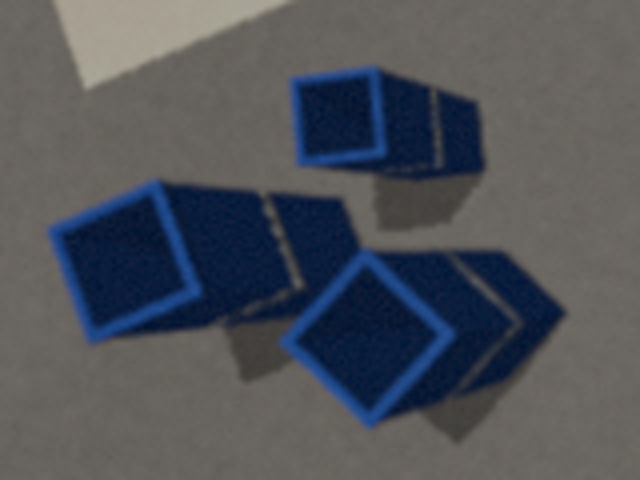

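Run:
```python
from h import *
np.set_printoptions(precision=4,suppress=True)
f=lambda p:(p[0]/4+60-.4,p[1]/4+185-.4)
C=np.array([onz("top",*f(p),.24) for p in [(291,77),(379,67),(385,155),(299,165)]])
print("small",C[:,:2].tolist(),C.mean(0),np.linalg.norm(C-np.roll(C,1,0),axis=1))
e=[C[1]-C[0],C[2]-C[3]];print("edge dirs",[np.degrees(np.arctan2(v[1],v[0])) for v in e],[np.degrees(np.arctan2(v[1],v[0])) for v in (C[0]-C[3],C[1]-C[2])])
for n,q,b in (("L",[(49,230),(160,181),(201,293),(92,342)],(342,200)),("R",[(282,343),(365,249),(456,332),(371,426)],(567,313))):
  for z in (.3,.32):
    D=np.array([onz("top",*f(p),z) for p in q]);print(n,z,D.mean(0),np.linalg.norm(D-np.roll(D,1,0),axis=1),D[:,:2].tolist())
  print("foot",onz("top",*f(b),0))
# ledge: ends from both views ; heel ends
for n,ps,pt in (("ledge far",(266.9,213.9),(288.1,268)),("ledge near",(295.3,180.2),(300.2,195)),):
    print(n,onz("top",*pt,.11))
def ends(box): 
    b=np.array(box);return b
tl=[onz("top",288.05,268.05,.110),onz("top",300.25,195.05,.110)]
th=[onz("top",243.75,258,.019),onz("top",256.55,191.9,.019)]
sl=[onz("side",266.9,214,.110),onz("side",295.3,180.3,.110)]
sh=[onz("side",302.9,249,.017),onz("side",327.9,210.9,.017)]
for n,q in (("tl",tl),("th",th),("sl",sl),("sh",sh)):
    d=q[1]-q[0];print(n,np.array(q)[:,:2].tolist(),(q[0]+q[1])[:2]/2,np.linalg.norm(d),np.degrees(np.arctan2(d[1],d[0])))
```

```text
small [[0.5893314064251705, 0.340655868404168], [0.5953310780641713, 0.28540058213614905], [0.5412432609719076, 0.2798681223591166], [0.5351111347136861, 0.33350263297417104]] [0.5653 0.3099 0.24  ] [0.0547 0.0556 0.0544 0.054 ]
edge dirs [np.float64(-83.80304722195942), np.float64(-83.47759588273702)] [np.float64(7.515581514013348), np.float64(5.840279838379315)]
L 0.3 [0.4764 0.4118 0.3   ] [0.0703 0.0719 0.0696 0.0701] [[0.49414068432221314, 0.4587896404210024], [0.5227529734952312, 0.3928652031997888], [0.4586717390938199, 0.36565793034894606], [0.43011166459672956, 0.4297000583849575]]
L 0.32 [0.4766 0.4019 0.32  ] [0.0688 0.0703 0.0681 0.0686] [[0.49396659695785805, 0.4478625089563889], [0.5219558103430437, 0.38337367587053917], [0.4592700415532264, 0.3567588824562001], [0.43133190579058056, 0.4194063964807564]]
foot [0.5206 0.3914 0.    ]
R 0.3 [0.4343 0.2668 0.3   ] [0.0702 0.0711 0.0712 0.0713] [[0.43075141562666247, 0.3169142685170351], [0.48423113128568146, 0.2700953323454908], [0.4376823766082221, 0.21623709405114067], [0.3847230004641122, 0.2639109671948958]]
R 0.32 [0.4
[... 216 characters left out ...]
5514]]
foot [0.4364 0.217  0.    ]
ledge far [ 0.4273 -0.0425  0.11  ]
ledge near [ 0.6258 -0.0766  0.11  ]
tl [[0.42716863393666565, -0.042386392136321914], [0.6256961304006237, -0.07670729982160907]] [ 0.5264 -0.0595] 0.20147230965219232 -9.808198197057893
th [[0.4515521116152982, 0.08763039041974895], [0.6471976997831742, 0.05082198036494705]] [0.5494 0.0692] 0.19907801290026128 -10.654975841485307
sl [[0.6308599170473255, -0.07664071579701598], [0.42892953663253275, -0.041816914128067595]] [ 0.5299 -0.0592] 0.20491114097857432 170.21532828959414
sh [[0.6573804938540567, 0.051234078086393575], [0.4493704582407616, 0.08625940679278082]] [0.5534 0.0687] 0.21093825771261784 170.4420303775633
```

Candidates for the bin in the top picture are the blue bins at (92,250), (152,269) and (147,215). The smallest, 54 mm at the mouth, is the one at (147,215), and the crop confirms it. The loose orange strip at (203,131) is neither the heel nor the ledge. The heel is at (250,225) and the ledge at (294,231). Ledge to heel measures 130 mm, which fits the description.

Emit:
apply_moves --fingers '[-1, -1, -1, -1, -1, -1, -1, -1, -1, -1, -1, -1, -1, -1, -1, -1, -1, -1, -1, -1]' --pt "0 0 -45" --pt "0 0 -90" --pt "0 0 -135" --pt "0 0 -180" --pt "-20 -5 -190" --pt "-60 -13 -190" --pt "-100 -22 -190" --pt "-140 -30 -190" --pt "-180 -39 -190" --pt "-220 -48 -190" --pt "-260 -56 -190" --pt "-300 -65 -190" --pt "-340 -74 -190" --pt "-370 -80 -190" --pt "-386 -83 -190" --pt "-386 -83 -190" --pt "-386 -83 -190" --pt "-386 -83 -190" --pt "-386 -83 -190" --pt "-386 -83 -190" --spin '[0, 0, 0, 0, 0.1, 0.2, 0.3, 0.4, 0.5, 0.6, 0.7, 0.8, 0.9, 0.97, 1.03, 1.03, 1.03, 1.03, 1.03, 1.03]' --newtons 40

```text
clock: 2.1
eef_pos: [0.5647, 0.3115, 0.4219]
eef_rot: [[-0.115, 0.993, 0.0], [0.993, 0.115, 0.0], [0.0, 0.0, -1.0]]
ft_force: [-0.0, -0.4, 0.4]
opening: 0.998
```

Run:
```python
from h import *
np.set_printoptions(precision=4,suppress=True)
s=arm.state();print(s["clock"],s["eef_pos"],s["eef_rot"],s["joint_pos"],s["ft_force"])
i=read_camera("side");cv2.imwrite("pics/side1.png",i)
hs=cv2.cvtColor(i,cv2.COLOR_BGR2HSV);m=cv2.inRange(hs,(100,120,60),(125,255,255))[170:270,350:480]
b=cv2.resize(i[165:265,350:480],None,fx=5,fy=5,interpolation=cv2.INTER_CUBIC);cv2.imwrite("pics/crop2.png",b)
```

```text
2.1 [0.5647 0.3115 0.4219] [[-0.1153  0.9933  0.0002]
 [ 0.9933  0.1153  0.0001]
 [ 0.0001  0.0002 -1.    ]] [22.7501 18.7229 63.3072  0.0037 97.9569 16.1273] [-0.0292 -0.3681  0.3674]
```

View pics/crop2.png

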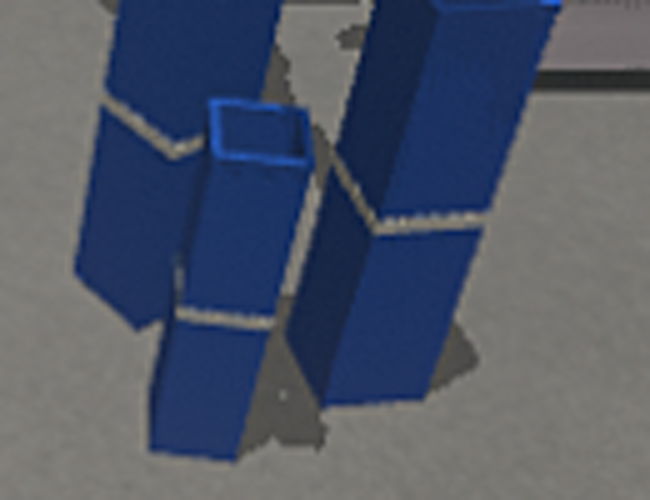

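Run:
```python
from h import *
np.set_printoptions(precision=4,suppress=True)
f=lambda p:(p[0]/5+350-.4,p[1]/5+165-.4)
C=np.array([onz("side",*f(p),.24) for p in [(209,100),(300,106),(310,163),(214,158)]]);print(C,C.mean(0))
print([onz("side",*f(p),0) for p in [(150,452),(237,461)]])
```

```text
[[0.5431 0.2787 0.24  ]
 [0.5337 0.3292 0.24  ]
 [0.5867 0.3377 0.24  ]
 [0.5977 0.2865 0.24  ]] [0.5653 0.308  0.24  ]
[array([0.5943, 0.2876, 0.    ]), array([ 0.5858,  0.3411, -0.    ])]
```

Emit:
apply_moves --fingers '[-1, -1, -1, -1, -1, -1, -1, -1, 1, 1, 1, 1, 1, 1, 1, 1]' --pt "-2 0 45" --pt "-2 0 90" --pt "-2 0 135" --pt "-2 0 170" --pt "-2 0 200" --pt "-2 0 213" --pt "-2 0 213" --pt "-2 0 213" --pt "-2 0 213" --pt "-2 0 213" --pt "-2 0 213" --pt "-2 0 213" --pt "-2 0 213" --pt "-2 0 213" --pt "-2 0 213" --pt "-2 0 213" --spin '[0, 0, 0, 0, 0, 0, 0, 0, 0, 0, 0, 0, 0, 0, 0, 0]' --newtons 40

```text
clock: 3.75
eef_pos: [0.5664, 0.3092, 0.2104]
eef_rot: [[-0.114, 0.993, 0.002], [0.994, 0.114, 0.001], [0.001, 0.003, -1.0]]
ft_force: [-0.6, 0.6, 6.0]
opening: 0.628
```

Emit:
apply_moves --fingers '[1, 1, 1, 1, 1, 1, 1, 1, 1, 1, 1, 1, 1, 1, 1]' --pt "0 0 -15" --pt "0 0 -40" --pt "0 0 -60" --pt "-20 -4 -60" --pt "-50 -9 -60" --pt "-85 -16 -60" --pt "-120 -22 -60" --pt "-155 -29 -60" --pt "-190 -35 -60" --pt "-220 -41 -60" --pt "-240 -45 -60" --pt "-249 -46 -60" --pt "-249 -46 -60" --pt "-249 -46 -60" --pt "-249 -46 -60" --spin '[0, 0, 0, 0.03, 0.06, 0.1, 0.14, 0.18, 0.22, 0.26, 0.29, 0.29, 0.29, 0.29, 0.29]' --newtons 40

```text
clock: 5.25
eef_pos: [0.5482, 0.0572, 0.2684]
eef_rot: [[0.174, 0.985, -0.0], [0.985, -0.174, 0.0], [0.0, -0.0, -1.0]]
ft_force: [0.0, -0.3, -2.7]
opening: 0.621
```

Run:
```python
from h import *
np.set_printoptions(precision=4,suppress=True)
i=read_camera("side");t=read_camera("top")
b=cv2.resize(i[100:280,200:400],None,fx=2.4,fy=2.4,interpolation=cv2.INTER_CUBIC)
c=cv2.resize(t[150:330,190:390],None,fx=1.6,fy=1.6)
o=np.zeros((432,800,3),np.uint8);o[:,:480]=b;o[:288,480:]=c;cv2.imwrite("pics/p2.png",o)
```

```text
(no output)
```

View pics/p2.png

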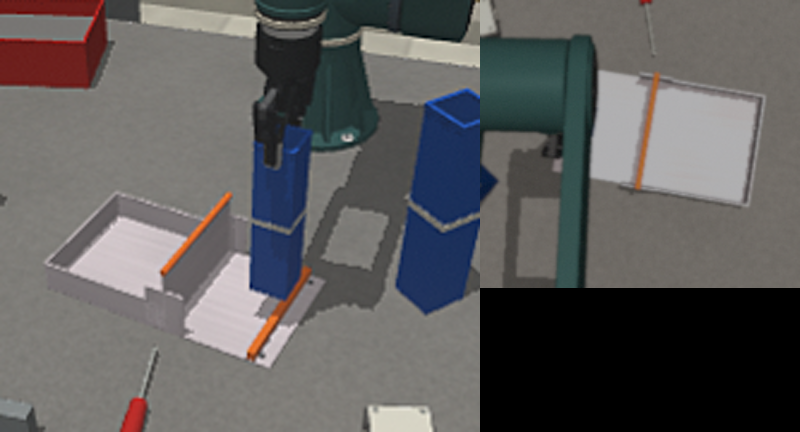

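Emit:
apply_moves --fingers '[1, 1, 1, 1, 1, 1, 1, 1, 1, 1, 1, 1, 1]' --pt "0 0 20" --pt "0 0 34" --pt "0 0 40" --pt "0 0 41" --pt "-6 0 41" --pt "-12 0 42" --pt "-18 0 42" --pt "-27 0 44" --pt "-36 0 46" --pt "-45 0 48" --pt "-53 0 50" --pt "-53 0 50" --pt "-53 0 50" --spin '[0, 0, 0, 0, 0, 0, 0, 0, 0, 0, 0, 0, 0]' --newtons 25

```text
clock: 6.65
eef_pos: [0.5395, 0.003, 0.22]
eef_rot: [[0.175, 0.985, 0.001], [0.985, -0.175, -0.002], [-0.001, 0.002, -1.0]]
ft_force: [-1.5, -2.1, 9.3]
opening: 0.63
```

Run:
```python
from h import *
i=read_camera("side")
b=cv2.resize(i[100:280,200:400],None,fx=3,fy=3,interpolation=cv2.INTER_CUBIC);cv2.imwrite("pics/p3.png",b)
```

```text
(no output)
```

View pics/p3.png

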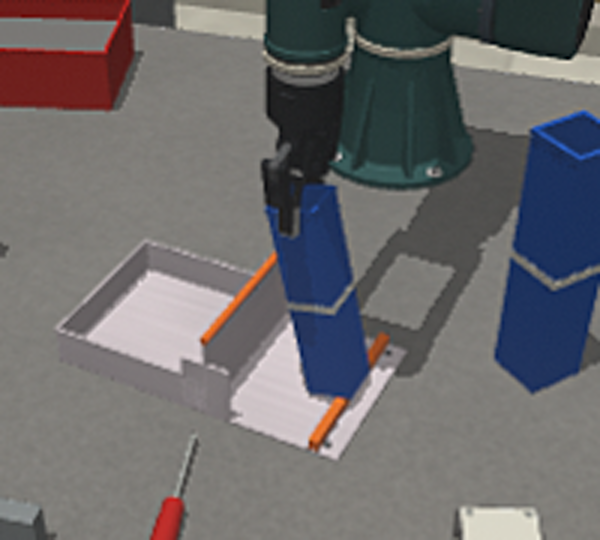

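Emit:
apply_moves --fingers '[1, 1, 1, 1, 1, 1, 1, 1, 1, 1, 1, 1, 1, 1]' --pt "-9 0 2" --pt "-17 0 5" --pt "-26 0 9" --pt "-34 0 13" --pt "-43 0 16" --pt "-51 0 20" --pt "-60 0 23" --pt "-68 0 27" --pt "-74 0 31" --pt "-80 0 36" --pt "-81 0 39" --pt "-81 0 42" --pt "-81 0 42" --pt "-81 0 42" --spin '[0, 0, 0, 0, 0, 0, 0, 0, 0, 0, 0, 0, 0, 0]' --newtons 25

```text
clock: 8.1
eef_pos: [0.5273, -0.0783, 0.1786]
eef_rot: [[0.175, 0.985, 0.006], [0.985, -0.175, -0.004], [-0.003, 0.006, -1.0]]
ft_force: [-0.9, -5.3, 11.4]
opening: 0.628
```

Run:
```python
from h import *
i=read_camera("side")
b=cv2.resize(i[100:280,200:400],None,fx=3,fy=3,interpolation=cv2.INTER_CUBIC);cv2.imwrite("pics/p4.png",b)
```

```text
(no output)
```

View pics/p4.png

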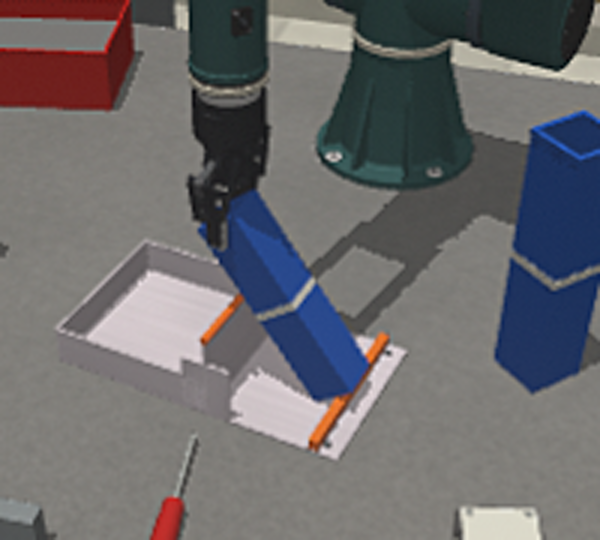

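Emit:
apply_moves --fingers '[-1, -1, -1, -1, -1, -1, -1, -1, -1, -1, -1, -1, -1]' --pt "0 0 0" --pt "0 0 0" --pt "0 0 0" --pt "0 0 0" --pt "0 0 -15" --pt "0 0 -45" --pt "0 0 -80" --pt "0 0 -115" --pt "20 0 -130" --pt "55 0 -130" --pt "80 0 -130" --pt "80 0 -130" --pt "80 0 -130" --spin '[0, 0, 0, 0, 0, 0, 0, 0, 0, 0, 0, 0, 0]'

```text
clock: 9.45
eef_pos: [0.5385, 0.0033, 0.3063]
eef_rot: [[0.174, 0.985, -0.001], [0.985, -0.174, -0.001], [-0.001, -0.001, -1.0]]
ft_force: [-0.3, 0.2, 0.1]
opening: 1.004
```

Run:
```python
from h import *
i=read_camera("side")
b=cv2.resize(i[140:265,210:360],None,fx=4.8,fy=4.8,interpolation=cv2.INTER_CUBIC);cv2.imwrite("pics/p5.png",b)
```

```text
(no output)
```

View pics/p5.png

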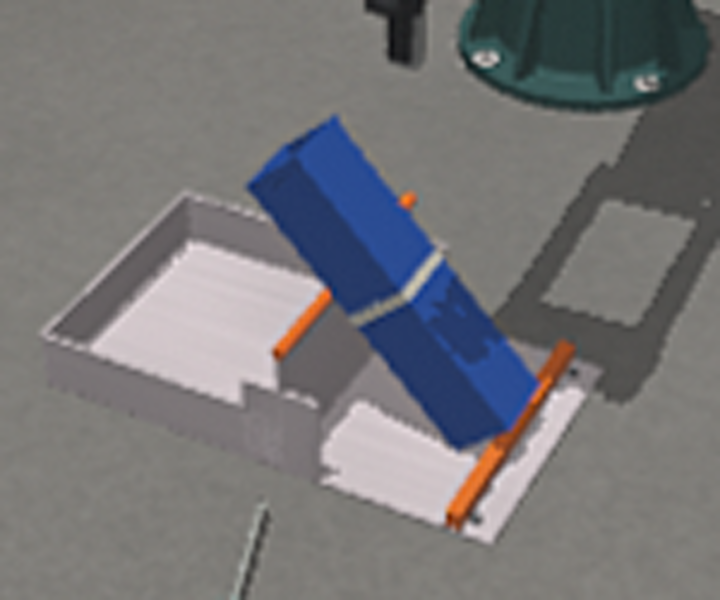

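```bash
cat >> h.py <<'E'
O=np.array([.528,-.059,0]);A=np.radians(-10.1)
T=np.array([[np.cos(A),np.sin(A),0],[-np.sin(A),np.cos(A),0],[0,0,1]])
tip=lambda X:T@(np.asarray(X)-O)*1000
def onx(cam,u,v,x):  # tipper plane x (mm)
    o,d=ray(cam,u,v);o=T@(o-O);d=T@d;return (o+d*(x/1000-o[0])/d[0])*1000
E
python3 - <<'E'
from h import *
np.set_printoptions(precision=1,suppress=True)
f=lambda p:(p[0]/4.8+210-.4,p[1]/4.8+140-.4)
print("tcp",tip(arm.state()["eef_pos"]),"foot z=4",tip(onz("side",*f((460,450)),.004)))
for n,p in (("foot",(460,450)),("footup",(512,424)),("mouth lo",(248,187)),("mouth up",(286,150)),("stripe lo",(358,322)),("stripe up",(404,298))):
    print(n,[onx("side",*f(p),x) for x in (25,28,31)])
E
```

```text
tcp [ -0.5  62.6 306.3] foot z=4 [ 26.2 102.1   4. ]
foot [array([ 25. , 101.5,   2.7]), array([ 28. , 102.9,   5.8]), array([ 31. , 104.2,   8.9])]
footup [array([ 25. , 139.4,  43.7]), array([ 28. , 140.6,  46.7]), array([ 31. , 141.8,  49.7])]
mouth lo [array([ 25. , -62.9, 176.7]), array([ 28. , -61.1, 179.2]), array([ 31. , -59.2, 181.7])]
mouth up [array([ 25. , -31.9, 216.5]), array([ 28. , -30.1, 218.8]), array([ 31. , -28.4, 221.2])]
stripe lo [array([25. , 20.8, 89.4]), array([28. , 22.4, 92.2]), array([31., 24., 95.])]
stripe up [array([ 25. ,  56. , 123.6]), array([ 28. ,  57.4, 126.3]), array([ 31. ,  58.9, 129. ])]
```

The lean measures 43.4°, with the lower edge at tipper y ≈ 102 mm, and the bin stays up with the gripper open. Next I take the new grip low down, about 48 mm from the foot.

Emit:
apply_moves --fingers '[-1, -1, -1, -1, -1, -1, -1, -1, -1, 1, 1, 1, 1, 1, 1, 1]' --pt "25 0 0" --pt "43 0 20" --pt "43 0 65" --pt "43 0 110" --pt "43 0 155" --pt "43 0 190" --pt "43 0 215" --pt "43 0 228" --pt "43 0 228" --pt "43 0 228" --pt "43 0 228" --pt "43 0 228" --pt "43 0 228" --pt "43 0 228" --pt "43 0 228" --pt "43 0 228" --spin '[0, 0, 0, 0, 0, 0, 0, 0, 0, 0, 0, 0, 0, 0, 0, 0]' --newtons 20

```text
clock: 11.1
eef_pos: [0.5548, 0.0471, 0.0837]
eef_rot: [[0.177, 0.984, 0.017], [0.984, -0.177, 0.003], [0.006, 0.017, -1.0]]
ft_force: [7.1, 9.4, 17.9]
opening: 0.229
```

Run:
```python
from h import *
np.set_printoptions(precision=1,suppress=True)
i=read_camera("side");print(tip(arm.state()["eef_pos"]))
b=cv2.resize(i[140:265,210:360],None,fx=4.8,fy=4.8,interpolation=cv2.INTER_CUBIC);cv2.imwrite("pics/p6.png",b)
```

```text
[  7.8 109.1  83.7]
```

View pics/p6.png

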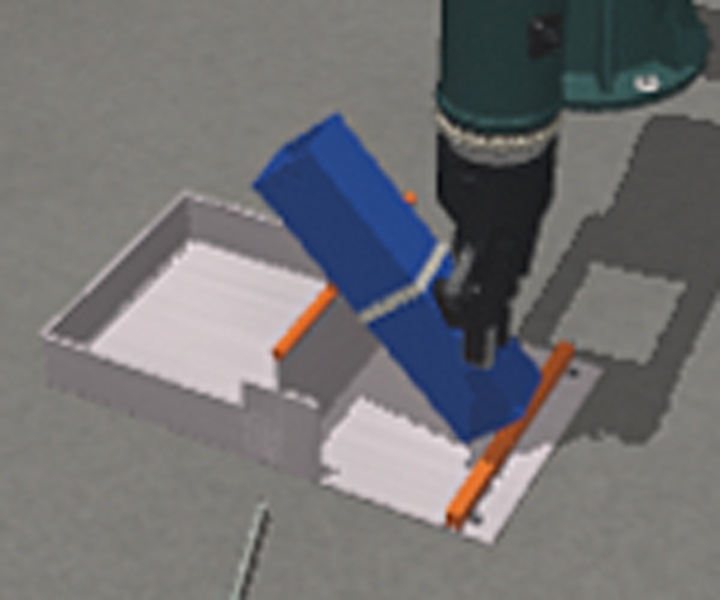

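Run:
```python
from h import *
np.set_printoptions(precision=1,suppress=True)
f=lambda p:(p[0]/4.8+210-.4,p[1]/4.8+140-.4)
for n,p in (("fingertip",(480,366)),("foot",(470,442)),("footup",(525,412)),("mouthlo",(252,185)),("stripe up",(414,292)),("stripe lo",(366,320))):
    print(n,[onx("side",*f(p),x) for x in (10,18,26,32)])
s=arm.state();print(s["opening"],s["eef_rot"],s["wrist_torque"],s["ft_force"])
```

```text
fingertip [array([ 10. , 107.3,  71.9]), array([ 18. , 110.7,  79.4]), array([ 26. , 114.1,  86.9]), array([ 32. , 116.6,  92.6])]
foot [array([ 10. , 102.5,  -1.7]), array([ 18. , 105.9,   6.5]), array([ 26. , 109.3,  14.7]), array([ 32. , 111.9,  20.8])]
footup [array([ 10. , 142.5,  44. ]), array([ 18. , 145.5,  51.7]), array([ 26. , 148.6,  59.5]), array([ 32. , 150.9,  65.3])]
mouthlo [array([ 10., -69., 167.]), array([ 18. , -64. , 173.6]), array([ 26. , -59. , 180.2]), array([ 32. , -55.3, 185.2])]
stripe up [array([ 10. ,  56.2, 118.2]), array([ 18. ,  60. , 125.3]), array([ 26. ,  63.8, 132.4]), array([ 32. ,  66.7, 137.7])]
stripe lo [array([10. , 19.2, 79.6]), array([18. , 23.4, 87.1]), array([26. , 27.6, 94.5]), array([ 32. ,  30.7, 100.1])]
0.22717601442092517 [[ 0.2  1.   0. ]
 [ 1.  -0.2  0. ]
 [ 0.   0.  -1. ]] [ 1.3 -1.1 -0.2] [ 7.6  8.7 18.3]
```

Emit:
apply_moves --fingers '[0.5, 0.5, 0.5, 0.5, -1, -1, -1, -1, -1]' --pt "0 0 -10" --pt "0 0 -30" --pt "0 0 -65" --pt "0 0 -100" --pt "0 0 -140" --pt "0 0 -180" --pt "0 0 -190" --pt "0 0 -190" --pt "0 0 -190" --spin '[0, 0, 0, 0, 0, 0, 0, 0, 0]'

```text
clock: 12.05
eef_pos: [0.5453, 0.0454, 0.2678]
eef_rot: [[0.175, 0.985, -0.001], [0.985, -0.175, -0.0], [-0.0, -0.001, -1.0]]
ft_force: [-0.0, 0.3, -0.8]
opening: 1.004
```

Run:
```python
from h import *
np.set_printoptions(precision=1,suppress=True)
i=read_camera("side");s=arm.state();print(tip(s["eef_pos"]),s["opening"],s["ft_force"])
b=cv2.resize(i[140:265,210:360],None,fx=4.8,fy=4.8,interpolation=cv2.INTER_CUBIC)
t=cv2.resize(read_camera("top")[180:280,200:330],None,fx=4.8,fy=4.8,interpolation=cv2.INTER_CUBIC)
cv2.imwrite("pics/p7.png",b);cv2.imwrite("pics/t7.png",t)
```

```text
[ -1.6 105.7 267.1] 1.0009999851223552 [-0.6 -0.2 -0.2]
```

View pics/p7.png

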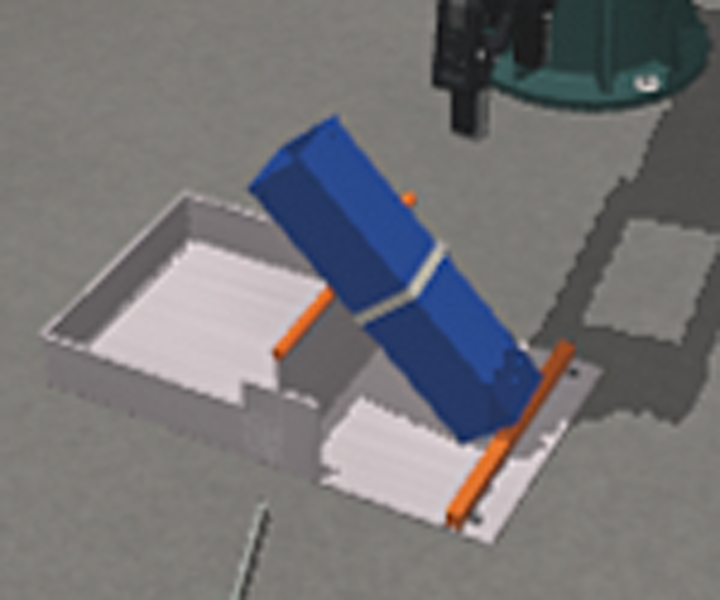

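Run:
```python
from h import *
np.set_printoptions(precision=1,suppress=True)
f=lambda p:(p[0]/4.8+210-.4,p[1]/4.8+140-.4)
print("foot",tip(onz("side",*f((462,443)),.004)))
for n,p in (("foot",(462,443)),("mouth lo",(249,187)),("mouth up",(286,150)),("stripe lo",(363,322)),("stripe up",(409,297)),("footup near",(497,434)),("footup far",(543,383)),("stripe far up",(444,246)),("mouth far up",(335,117))):
    print(n,[onx("side",*f(p),x) for x in (-30,18,22,26)])
t=cv2.imread("pics/t7.png");h=cv2.cvtColor(t,cv2.COLOR_BGR2HSV);m=cv2.inRange(h,(100,120,40),(125,255,255));k=max(cv2.findContours(m,0,1)[0],key=cv2.contourArea);a=cv2.approxPolyDP(k,8,True)[:,0]/4.8+[200,180];print(a)
```

```text
foot [ 19.1 100.3   4. ]
foot [array([-30. ,  79. , -46.4]), array([18. , 99.8,  2.9]), array([ 22. , 101.5,   7. ]), array([ 26. , 103.3,  11.1])]
mouth lo [array([-30. , -96.5, 131.1]), array([ 18. , -66.5, 171.1]), array([ 22. , -64. , 174.5]), array([ 26. , -61.5, 177.8])]
mouth up [array([-30. , -64.4, 173.2]), array([ 18., -36., 211.]), array([ 22. , -33.7, 214.1]), array([ 26. , -31.3, 217.3])]
stripe lo [array([-30. ,  -4.1,  39.6]), array([18. , 21.1, 84.4]), array([22. , 23.2, 88.1]), array([26. , 25.3, 91.8])]
stripe up [array([-30. ,  33.1,  76.8]), array([ 18. ,  56.3, 119.6]), array([ 22. ,  58.2, 123.2]), array([ 26. ,  60.2, 126.8])]
footup near [array([-30. , 106.6, -25.3]), array([ 18. , 126. ,  22.8]), array([ 22. , 127.6,  26.9]), array([ 26. , 129.2,  30.9])]
footup far [array([-30. , 139.2,  37.9]), array([ 18. , 156.9,  82.7]), array([ 22. , 158.3,  86.5]), array([ 26. , 159.8,  90.2])]
stripe far up [array([-30. ,  59.3, 131.5]), array([ 18. ,  81.1, 171.5]), array([ 22. ,  83. , 174.8]), array([ 26. ,  84.8, 178.2])]
mouth far up [array([-30. , -24.8, 212.3]), array([ 18. ,   1.5, 248.1]), array([ 22. ,   3.7, 251.1]), array([ 26. ,   5.8, 254. ])]
[[275.4 219.2]
 [273.8 237.7]
 [316.9 241.5]
 [318.3 221.7]
 [305.2 219.2]]
```

View pics/t7.png

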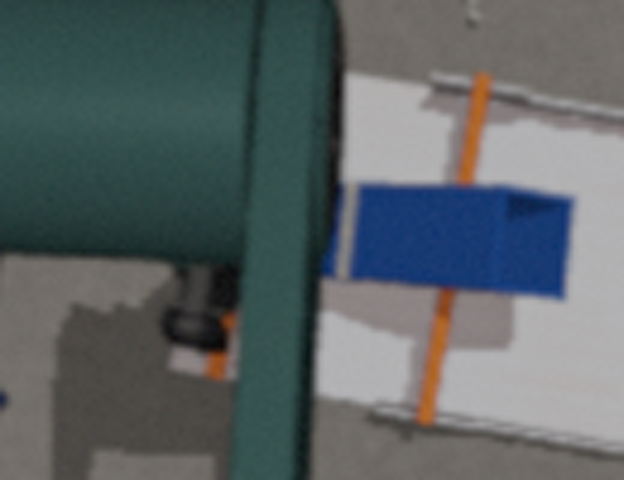

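Run:
```python
from h import *
np.set_printoptions(precision=1,suppress=True)
f=lambda p:(p[0]/4.8+200-.4,p[1]/4.8+180-.4)
for n,p,z in (("mup+",(508,188),.216),("mup-",(492,288),.216),("mlo+",(573,197),.177),("mlo-",(565,297),.177),("st+",(349,185),.125),("st-",(341,279),.125),("ledge+",(483,74),.112),("ledge-",(426,424),.112)):
    print(n,tip(onz("top",*f(p),z)))
```

```text
mup+ [ 29.6 -22.  216. ]
mup- [-22.4 -22.5 216. ]
mlo+ [ 33.6 -58.2 177. ]
mlo- [-19.6 -62.7 177. ]
st+ [ 22.5  63.5 125. ]
st- [-30.1  58.7 125. ]
ledge+ [ 99.1  -0.2 112. ]
ledge- [-101.6   -2.1  112. ]
```

Emit:
apply_moves --fingers '[-1, -1, -1, -1, -1, -1, -1, -1]' --pt "-2 -6 30" --pt "-2 -6 75" --pt "-2 -6 120" --pt "-2 -6 155" --pt "-2 -6 175" --pt "-2 -6 187" --pt "-2 -6 193" --pt "-2 -6 193" --spin '[-0.05, -0.09, -0.09, -0.09, -0.09, -0.09, -0.09, -0.09]' --newtons 20

```text
clock: 12.95
eef_pos: [0.5396, 0.0444, 0.0749]
eef_rot: [[0.086, 0.996, -0.002], [0.996, -0.086, -0.0], [-0.0, -0.002, -1.0]]
ft_force: [0.4, 0.5, -0.6]
opening: 1.002
```

Run:
```python
from h import *
np.set_printoptions(precision=1,suppress=True)
s=arm.state();print(tip(s["eef_pos"]),s["opening"],s["ft_force"])
```

```text
[ -6.7 103.9  74.9] 1.0017757216722476 [ 0.4  0.5 -0.6]
```

Emit:
apply_moves --fingers '[-1, -1, 0, 0, 0.1, 0.3, 0.5, 0.5, 0.5]' --pt "0 0 2" --pt "0 0 3" --pt "0 0 3" --pt "0 0 3" --pt "0 0 3" --pt "0 0 3" --pt "0 0 3" --pt "0 0 3" --pt "0 0 3" --spin '[0, 0, 0, 0, 0, 0, 0, 0, 0]' --newtons 25

```text
clock: 13.85
eef_pos: [0.5404, 0.0445, 0.0732]
eef_rot: [[0.086, 0.996, 0.001], [0.996, -0.086, -0.0], [-0.0, 0.001, -1.0]]
ft_force: [-1.7, 1.6, 5.1]
opening: 0.623
```

Emit:
apply_moves --fingers '[0.5, 0.5, 0.5, 0.5, 0.5, 0.5, 0.5, 0.5, 0.5]' --pt "1 0 -4" --pt "2 1 -8" --pt "3 2 -12" --pt "4 4 -17" --pt "5 5 -22" --pt "5 7 -28" --pt "5 7 -33" --pt "5 7 -33" --pt "5 7 -33" --spin '[0, 0.02, 0.04, 0.06, 0.08, 0.09, 0.09, 0.09, 0.09]' --newtons 20

```text
clock: 14.75
eef_pos: [0.5474, 0.0488, 0.1057]
eef_rot: [[0.175, 0.985, 0.0], [0.985, -0.175, -0.0], [-0.0, 0.0, -1.0]]
ft_force: [-0.0, 0.2, -3.9]
opening: 0.621
```

```bash
cat > blue.py <<'E'
from h import *
import sys
np.set_printoptions(precision=1,suppress=True)
s=arm.state();i=read_camera("side");cv2.imwrite(f"pics/{sys.argv[1]}.png",i)
print("tcp",tip(s["eef_pos"]),s["opening"],s["ft_force"],s["clock"])
h=cv2.cvtColor(i,cv2.COLOR_BGR2HSV);m=cv2.inRange(h,(100,110,30),(125,255,255));m[:,365:]=0;m[:,:205]=0;m[:100]=0
m=cv2.morphologyEx(m,cv2.MORPH_CLOSE,np.ones((5,5)));k=max(cv2.findContours(m,0,1)[0],key=cv2.contourArea)
for p in cv2.approxPolyDP(k,2.5,True)[:,0]: print(p,"on x=+27:",onx("side",*p.astype(float),27)[1:],"x=-27:",onx("side",*p.astype(float),-27)[1:])
E
python3 blue.py q1
```

```text
tcp [  0.2 109.5 105.7] 0.6207955573423869 [-0.   0.2 -3.9] 14.75
[272 165] on x=+27: [-19.8 243.3] x=-27: [-51.  202.3]
[259 182] on x=+27: [-71.2 161.5] x=-27: [-105.6  115.4]
[313 227] on x=+27: [128.5  44.9] x=-27: [106.6  -8.4]
[327 211] on x=+27: [172.  130.6] x=-27: [152.8  82.7]
[313 199] on x=+27: [123.1 160.4] x=-27: [100.9 114.3]
[312 211] on x=+27: [121.9 111.3] x=-27: [99.6 62.1]
[306 212] on x=+27: [101.3  99.1] x=-27: [77.7 49.1]
[305 204] on x=+27: [ 96.7 130.6] x=-27: [72.8 82.6]
[301 202] on x=+27: [ 82.6 133.6] x=-27: [57.8 85.8]
[301 189] on x=+27: [ 81.3 184.8] x=-27: [ 56.4 140.2]
```

Emit:
apply_moves --fingers '[0.5, 0.5, 0.5, 0.5, 0.5, 0.5, 0.5, 0.5, 0.5, 0.5, 0.5]' --pt "0 0 -9" --pt "-1 0 -19" --pt "-3 0 -28" --pt "-5 0 -38" --pt "-9 0 -47" --pt "-13 0 -55" --pt "-18 0 -64" --pt "-23 0 -71" --pt "-30 0 -79" --pt "-30 0 -79" --pt "-30 0 -79" --spin '[0, 0, 0, 0, 0, 0, 0, 0, 0, 0, 0]' --newtons 20

```text
clock: 15.9
eef_pos: [0.5422, 0.0191, 0.1847]
eef_rot: [[0.176, 0.984, 0.0], [0.984, -0.176, 0.0], [0.0, 0.0, -1.0]]
ft_force: [-0.7, 0.0, -3.3]
opening: 0.626
```

```bash
python3 blue.py q2
```

```text
tcp [  0.3  79.4 184.7] 0.6259555738550352 [-0.7  0.  -3.3] 15.9
[262 143] on x=+27: [-52.3 312.7] x=-27: [-85.5 276.1]
[254 150] on x=+27: [-82.7 280. ] x=-27: [-117.8  241.4]
[249 162] on x=+27: [-104.7  229.5] x=-27: [-141.2  187.7]
[307 206] on x=+27: [103.9 125.1] x=-27: [80.5 76.8]
[320 188] on x=+27: [143.8 209.9] x=-27: [122.8 166.9]
[304 177] on x=+27: [ 90.1 233. ] x=-27: [ 65.8 191.4]
[304 189] on x=+27: [ 91.5 188.3] x=-27: [ 67.2 143.9]
[297 189] on x=+27: [ 67.6 180.1] x=-27: [ 41.9 135.3]
[289 164] on x=+27: [ 39.3 264.4] x=-27: [ 11.9 224.8]
```

Emit:
apply_moves --fingers '[0.5, 0.5, 0.5, 0.5, 0.5, 0.5, 0.5, 0.5, 0.5, 0.5]' --pt "6 0 10" --pt "13 0 22" --pt "20 0 35" --pt "25 0 47" --pt "29 0 57" --pt "29 0 57" --pt "22 0 17" --pt "22 0 17" --pt "22 0 17" --pt "22 0 17" --spin '[0, 0, 0, 0, 0, 0, 0, 0, 0, 0]' --newtons 20

```text
clock: 16.95
eef_pos: [0.5455, 0.0409, 0.1672]
eef_rot: [[0.175, 0.985, -0.001], [0.985, -0.175, -0.0], [-0.0, -0.001, -1.0]]
ft_force: [-0.2, 0.2, -3.5]
opening: 0.619
```

```bash
python3 blue.py q3
```

```text
tcp [ -0.3 101.5 167.2] 0.6193871828713389 [-0.2  0.2 -3.5] 16.95
[257 167] on x=+27: [-75.4 219.1] x=-27: [-110.1  176.7]
[255 178] on x=+27: [-85.8 172.8] x=-27: [-121.1  127.5]
[316 212] on x=+27: [135.8 112.5] x=-27: [114.3  63.3]
[329 193] on x=+27: [173.4 201.4] x=-27: [154.3 157.9]
[312 183] on x=+27: [117.1 219.6] x=-27: [ 94.5 177.2]
[311 195] on x=+27: [115.8 173.5] x=-27: [ 93.1 128.2]
[305 196] on x=+27: [ 95.7 162.4] x=-27: [ 71.7 116.5]
[298 176] on x=+27: [ 70.1 230.3] x=-27: [ 44.5 188.5]
[266 159] on x=+27: [-40.6 259.2] x=-27: [-73.1 219.3]
```

Emit:
apply_moves --fingers '[0.5, 0.5, 0.5, 0.5, 0.5, 0.5, 0.5, 0.5, 0.5, 0.5, 0.5, 0.5, 0.5, 0.5]' --pt "3 0 10" --pt "5 0 20" --pt "5 0 28" --pt "5 0 28" --pt "-6 0 -17" --pt "-6 0 -17" --pt "-6 0 -17" --pt "-5 0 -10" --pt "-4 0 -3" --pt "-3 0 3" --pt "-3 0 3" --pt "-15 0 -40" --pt "-15 0 -40" --pt "-15 0 -40" --spin '[0, 0, 0, 0, 0, 0, 0, 0, 0, 0, 0, 0, 0, 0]' --newtons 20

```text
clock: 18.4
eef_pos: [0.5443, 0.026, 0.2083]
eef_rot: [[0.176, 0.984, 0.002], [0.984, -0.176, -0.0], [0.0, 0.002, -1.0]]
ft_force: [0.4, 1.0, -4.3]
opening: 0.624
```

```bash
python3 blue.py q4
```

```text
tcp [  1.1  86.6 208.3] 0.6236018003945021 [ 0.4  1.  -4.3] 18.4
[253 168] on x=+27: [-91.  210.6] x=-27: [-126.6  167.6]
[254 182] on x=+27: [-90.8 155. ] x=-27: [-126.4  108.6]
[320 200] on x=+27: [146.4 164.9] x=-27: [125.6 119.1]
[326 191] on x=+27: [163.5 205.5] x=-27: [143.8 162.2]
[326 177] on x=+27: [160.  255.3] x=-27: [140.1 215.1]
[308 172] on x=+27: [102.5 255. ] x=-27: [ 79.  214.8]
[307 183] on x=+27: [100.7 214.2] x=-27: [ 77.1 171.4]
[300 184] on x=+27: [ 77.5 202.7] x=-27: [ 52.4 159.2]
[294 169] on x=+27: [ 56.3 251.6] x=-27: [ 29.9 211.1]
[262 161] on x=+27: [-55.5 247.6] x=-27: [-88.9 206.9]
```

Emit:
apply_moves --fingers '[0.5, 0.5, 0.5, 0.5, 0.5, 0.5, 0.5, 0.5, 0.5, 0.5, 0.5]' --pt "2 0 12" --pt "3 0 24" --pt "3 0 33" --pt "3 0 33" --pt "-6 0 -10" --pt "-6 0 -10" --pt "-6 0 -10" --pt "-7 0 0" --pt "-8 0 8" --pt "-8 0 15" --pt "-8 0 15" --spin '[0, 0, 0, 0, 0, 0, 0, 0, 0, 0, 0]' --newtons 20

```text
clock: 19.55
eef_pos: [0.5404, 0.0185, 0.1903]
eef_rot: [[0.175, 0.985, -0.004], [0.985, -0.175, 0.0], [-0.0, -0.004, -1.0]]
ft_force: [0.5, -0.4, -3.0]
opening: 0.617
```

```bash
python3 blue.py q5
```

```text
tcp [ -1.4  78.5 190.3] 0.6170003181771544 [ 0.5 -0.4 -3. ] 19.55
[254 182] on x=+27: [-90.8 155. ] x=-27: [-126.4  108.6]
[258 195] on x=+27: [-78.2 104.9] x=-27: [-113.1   55.3]
[321 201] on x=+27: [149.9 162.3] x=-27: [129.3 116.3]
[327 193] on x=+27: [167.1 199.2] x=-27: [147.7 155.6]
[324 178] on x=+27: [154.1 249.9] x=-27: [133.8 209.4]
[304 177] on x=+27: [ 90.1 233. ] x=-27: [ 65.8 191.4]
[303 188] on x=+27: [ 88. 191.] x=-27: [ 63.5 146.8]
[297 186] on x=+27: [ 67.4 191.7] x=-27: [ 41.7 147.5]
[297 179] on x=+27: [ 66.9 218.1] x=-27: [ 41.2 175.6]
[293 176] on x=+27: [ 53.2 224.9] x=-27: [ 26.6 182.8]
[261 175] on x=+27: [-62.  192.3] x=-27: [-95.8 148.2]
```

Emit:
apply_moves --fingers '[0.5, 0.5, 0.5, 0.5, 0.5, 0.5, 0.5, 0.5, 0.5]' --pt "-5 0 -43" --pt "-5 0 -43" --pt "-5 0 -43" --pt "-8 0 -34" --pt "-11 0 -25" --pt "-13 0 -17" --pt "-13 0 -15" --pt "-13 0 -15" --pt "-13 0 -15" --spin '[0, 0, 0, 0, 0, 0, 0, 0, 0]' --newtons 20

```text
clock: 20.5
eef_pos: [0.5397, 0.0055, 0.2074]
eef_rot: [[0.175, 0.985, -0.0], [0.985, -0.175, -0.0], [-0.0, -0.0, -1.0]]
ft_force: [-0.9, -0.2, -1.4]
opening: 0.607
```

```bash
python3 blue.py q6
cat > brass.py <<'E'
from h import *
import sys
for c in("top","side"):
    i=read_camera(c);h=cv2.cvtColor(i,cv2.COLOR_BGR2HSV);m=cv2.inRange(h,(14,70,60),(35,255,255))
    n,_,st,ce=cv2.connectedComponentsWithStats(m)
    for k in range(1,n):
        if st[k,4]>8: print(c,ce[k].round(1),st[k,4],tip(onz(c,*ce[k],.018)).round(0))
E
python3 brass.py
```

```text
tcp [  0.2  65.5 207.4] 0.607274727485753 [-0.9 -0.2 -1.4] 20.5
[326 183] on x=+27: [161.5 234.3] x=-27: [141.7 192.8]
[318 170] on x=+27: [133.8 271.7] x=-27: [112.3 232.6]
[301 173] on x=+27: [ 79.8 244.3] x=-27: [ 54.9 203.5]
[300 182] on x=+27: [ 77.3 210.2] x=-27: [ 52.2 167.2]
[294 182] on x=+27: [ 56.9 203.5] x=-27: [ 30.5 160.1]
[293 175] on x=+27: [ 53.1 228.6] x=-27: [ 26.5 186.8]
[263 180] on x=+27: [-55.3 174.7] x=-27: [-88.7 129.4]
[255 189] on x=+27: [-88.7 126.7] x=-27: [-124.2   78.5]
[262 201] on x=+27: [-63.6  84.2] x=-27: [-97.5  33.3]
[320 193] on x=+27: [144.9 191.4] x=-27: [124.  147.3]
top [203.5 131.5] 808 [254. 324.  18.]
top [399.8 121.4] 43 [ 387. -263.   18.]
top [344.4 237.9] 96 [   8. -150.   18.]
top [  0.8 250.6] 61 [-217.  880.   18.]
top [355.  244.7] 76 [  -6. -184.   18.]
top [443.6 264.9] 262 [ -20. -451.   18.]
top [343.  266.5] 96 [ -75. -159.   18.]
top [  0.3 275.8] 18 [-292.  863.   18.]
side [248.2  55.5] 539 [-1416. -1019.    18.]
side [497.3  73.5] 1174 [-1813.   557.    18.]
side [432.6 119.2] 47 [-993.  320.   18.]
side [187.9 165.6] 105 [-107. -505.   18.]
side [253.4 192.9] 42 [ -71. -161.   18.]
side [241.5 202.5] 117 [  -1. -170.   18.]
side [146.1 264.9] 75 [ 395. -268.   18.]
```

All three couplings lie in the tray at tipper (8,-150), (-6,-184) and (-75,-159). The bin is now empty and points about 27° below level. I lower it back over the ledge.

Emit:
apply_moves --fingers '[0.5, 0.5, 0.5, 0.5, 0.5, 0.5, 0.5, 0.5, 0.5, 0.5, 0.5, 0.5]' --pt "-4 0 8" --pt "-7 0 15" --pt "-7 0 22" --pt "0 0 27" --pt "5 0 33" --pt "10 0 39" --pt "15 0 46" --pt "19 0 54" --pt "23 0 61" --pt "26 0 69" --pt "28 0 77" --pt "28 0 77" --spin '[0, 0, 0, 0, 0, 0, 0, 0, 0, 0, 0, 0]' --newtons 20

```text
clock: 21.85
eef_pos: [0.5437, 0.0333, 0.1292]
eef_rot: [[0.175, 0.985, -0.002], [0.985, -0.175, 0.0], [-0.0, -0.002, -1.0]]
ft_force: [-0.6, -0.3, 0.4]
opening: 0.252
```

```bash
python3 blue.py q7
```

```text
tcp [ -0.7  93.6 129.2] 0.25156133146357795 [-0.6 -0.3  0.4] 21.85
[285 162] on x=+27: [ 25.8 267.6] x=-27: [ -2.5 228.2]
[266 174] on x=+27: [-43.  202.2] x=-27: [-75.6 158.7]
[303 235] on x=+27: [93.7 -6.8] x=-27: [ 69.6 -63.4]
[321 224] on x=+27: [155.6  69.5] x=-27: [135.3  17.7]
[303 196] on x=+27: [ 88.9 160. ] x=-27: [ 64.5 113.9]
[299 195] on x=+27: [ 75.  159.1] x=-27: [ 49.7 112.9]
[297 183] on x=+27: [ 67.2 203.1] x=-27: [ 41.4 159.7]
```

Emit:
apply_moves --fingers '[0.5, 0.5, 0.5, -1, -1, -1, -1, -1]' --pt "0 0 -20" --pt "0 0 -55" --pt "0 0 -95" --pt "20 0 -135" --pt "60 0 -150" --pt "90 0 -150" --pt "90 0 -150" --pt "90 0 -150" --spin '[0, 0, 0, 0, 0, 0, 0, 0]'

```text
clock: 22.7
eef_pos: [0.5602, 0.1217, 0.2807]
eef_rot: [[0.174, 0.985, -0.0], [0.985, -0.174, -0.001], [-0.001, 0.0, -1.0]]
ft_force: [0.3, -0.6, 0.1]
opening: 1.0
```

```bash
python3 blue.py q8
python3 - <<'E'
from h import *
i=cv2.imread("pics/q8.png");t=read_camera("top")
b=cv2.resize(i[140:265,210:360],None,fx=3.2,fy=3.2,interpolation=cv2.INTER_CUBIC)
c=cv2.resize(t[180:290,225:385],None,fx=3.2,fy=3.2,interpolation=cv2.INTER_CUBIC)[:,:312]
c=cv2.resize(t[185:285,232:372],None,fx=2.2,fy=2.2,interpolation=cv2.INTER_CUBIC)
o=np.zeros((400,480+308,3),np.uint8);o[:,:480]=b;o[:220,480:]=c
o[225:,480:]=cv2.resize(i[60:330,60:440],(308,175));cv2.imwrite("pics/p8.png",o)
E
```

```text
tcp [  0.  183.6 280.7] 1.000092376999489 [ 0.3 -0.6  0.1] 22.7
[283 163] on x=+27: [ 18.9 262. ] x=-27: [ -9.8 222.2]
[266 174] on x=+27: [-43.  202.2] x=-27: [-75.6 158.7]
[303 235] on x=+27: [93.7 -6.8] x=-27: [ 69.6 -63.4]
[321 224] on x=+27: [155.6  69.5] x=-27: [135.3  17.7]
```

View pics/p8.png

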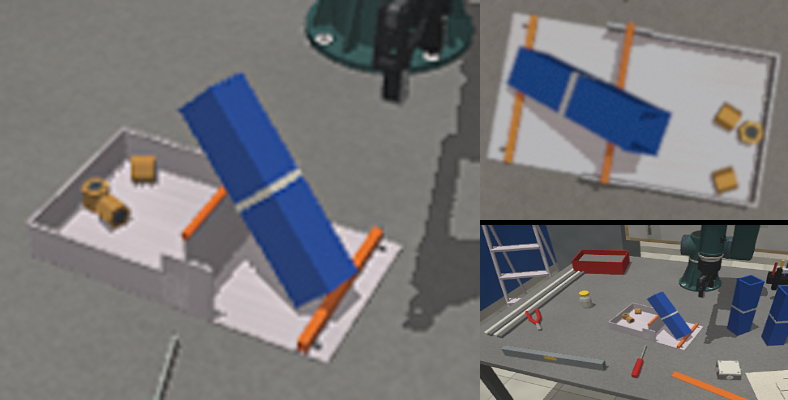

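Run:
```python
from h import *
np.set_printoptions(precision=1,suppress=True)
fs=lambda p:(p[0]/3.2+210-.4,p[1]/3.2+140-.4);ft=lambda p:((p[0]-480)/2.2+232-.4,p[1]/2.2+185-.4)
for n,a,b in (("mouthlo+",(180,108),(670,113)),("stripe up far -",(302,170),(563,116)),("stripe up +",(273,187),(579,72)),("footup far -",(357,269),(508,88))):
    X,e=two(fs(a),ft(b));print(n,tip(X),e*1000)
print("foot lo +",tip(onz("side",*fs((297,306)),.004)), "footup- z41",tip(onz("top",*ft((508,88)),.041)),"footup+ z41",tip(onz("top",*ft((520,47)),.041)),"mouth lo- z190",tip(onz("top",*ft((655,155)),.185)))
t=read_camera("top");h=cv2.cvtColor(t,cv2.COLOR_BGR2HSV);m=cv2.inRange(h,(100,110,30),(125,255,255));m[:,:232]=0;m[:,372:]=0;m[:185]=0;m[285:]=0
m=cv2.morphologyEx(m,cv2.MORPH_CLOSE,np.ones((7,7)));k=max(cv2.findContours(m,0,1)[0],key=cv2.contourArea)
print(cv2.approxPolyDP(k,2,True)[:,0].tolist(),cv2.minAreaRect(k))
```

```text
mouthlo+ [ -5.3 -62.4 178.8] 0.9845325992722035
stripe up far - [-30.5  64.  125. ] 3.7201581954691423
stripe up + [ 24.2  55.3 137.9] 7.495987008190856
footup far - [ -4.8 144.4  40.8] 0.5256584066410442
foot lo + [39.2 97.   4. ] footup- z41 [ -4.9 144.6  41. ] footup+ z41 [ 51.3 138.9  41. ] mouth lo- z190 [-56.1 -52.5 185. ]
[[250, 207], [245, 221], [247, 224], [270, 234], [272, 238], [298, 253], [312, 253], [317, 236], [262, 210]] ((280.297119140625, 231.422607421875), (75.83612060546875, 23.583843231201172), 25.641006469726562)
```

Emit:
apply_moves --fingers '[-1, -1, -1, -1, -1, -1, -1, -1, -1, -1]' --pt "-40 3 0" --pt "-75 6 20" --pt "-83 6 60" --pt "-83 6 105" --pt "-83 6 145" --pt "-83 6 175" --pt "-83 6 190" --pt "-83 6 198" --pt "-83 6 202" --pt "-83 6 202" --spin '[0.06, 0.12, 0.12, 0.12, 0.12, 0.12, 0.12, 0.12, 0.12, 0.12]' --newtons 30

```text
clock: 23.85
eef_pos: [0.552, 0.0385, 0.0788]
eef_rot: [[0.292, 0.956, 0.0], [0.956, -0.292, -0.0], [-0.0, 0.0, -1.0]]
ft_force: [0.1, 0.7, -0.3]
opening: 0.999
```

Emit:
apply_moves --fingers '[-1, -1, -0.1, -0.1, -0.1, 0.0, 0.1, 0.1, 0.1]' --pt "0 0 2" --pt "0 0 4" --pt "0 0 4" --pt "0 0 4" --pt "0 0 4" --pt "0 0 4" --pt "0 0 4" --pt "0 0 4" --pt "0 0 4" --spin '[0, 0, 0, 0, 0, 0, 0, 0, 0]' --newtons 30

```text
clock: 24.75
eef_pos: [0.5525, 0.039, 0.0751]
eef_rot: [[0.292, 0.956, 0.001], [0.956, -0.292, 0.0], [0.0, 0.001, -1.0]]
ft_force: [0.8, 0.1, 5.5]
opening: 0.64
```

```bash
python3 blue.py q9
```

```text
tcp [  6.9 100.8  75.1] 0.6396593159541698 [0.8 0.1 5.5] 24.75
[285 162] on x=+27: [ 25.8 267.6] x=-27: [ -2.5 228.2]
[266 174] on x=+27: [-43.  202.2] x=-27: [-75.6 158.7]
[304 234] on x=+27: [97.2 -0.5] x=-27: [ 73.4 -56.7]
[321 223] on x=+27: [155.3  73.7] x=-27: [135.1  22.1]
[304 198] on x=+27: [ 92.5 153.3] x=-27: [ 68.4 106.8]
[308 217] on x=+27: [109.1  80.8] x=-27: [86.  29.7]
[300 217] on x=+27: [80.5 69.4] x=-27: [55.6 17.6]
[295 197] on x=+27: [ 61.1 146.1] x=-27: [35.  99.1]
[301 188] on x=+27: [ 81.2 188.7] x=-27: [ 56.3 144.3]
```

Emit:
apply_moves --fingers '[0.1, 0.1, 0.1, 0.1, 0.1, 0.1, 0.1, 0.1, 0.1]' --pt "0 0 0" --pt "0 0 -3" --pt "0 0 -7" --pt "0 0 -10" --pt "0 0 -12" --pt "0 0 -12" --pt "0 0 -12" --pt "0 0 -12" --pt "0 0 -12" --spin '[0, 0, 0, 0, -0.03, -0.07, -0.11, -0.12, -0.12]' --newtons 60

```text
clock: 25.7
eef_pos: [0.5515, 0.0389, 0.0865]
eef_rot: [[0.176, 0.984, -0.001], [0.984, -0.176, -0.0], [-0.0, -0.001, -1.0]]
ft_force: [-0.2, 0.8, -1.7]
opening: 0.623
```

```bash
python3 blue.py q10
python3 - <<'E'
from h import *
np.set_printoptions(precision=1,suppress=True)
t=read_camera("top");cv2.imwrite("pics/t10.png",t)
h=cv2.cvtColor(t,cv2.COLOR_BGR2HSV);m=cv2.inRange(h,(100,110,30),(125,255,255));m[:,:232]=0;m[:,372:]=0;m[:185]=0;m[285:]=0
m=cv2.morphologyEx(m,cv2.MORPH_CLOSE,np.ones((5,5)));k=max(cv2.findContours(m,0,1)[0],key=cv2.contourArea)
for p in cv2.approxPolyDP(k,1.5,True)[:,0]: print("top",p,tip(onz("top",*p.astype(float),.185)),tip(onz("top",*p.astype(float),.224)))
E
```

```text
tcp [  5.9 100.5  86.5] 0.6227764500031564 [-0.2  0.8 -1.7] 25.7
[279 162] on x=+27: [  5.1 261.6] x=-27: [-24.5 221.8]
[263 175] on x=+27: [-54.4 194.7] x=-27: [-87.7 150.7]
[306 232] on x=+27: [104.3  11.9] x=-27: [ 80.9 -43.5]
[321 218] on x=+27: [154.   94.5] x=-27: [133.7  44.3]
[306 198] on x=+27: [ 99.4 155.8] x=-27: [ 75.6 109.4]
[309 216] on x=+27: [112.4  86.4] x=-27: [89.5 35.7]
[302 216] on x=+27: [87.6 76.6] x=-27: [63.2 25.2]
[301 209] on x=+27: [ 83.3 104.8] x=-27: [58.6 55.2]
[297 207] on x=+27: [ 68.9 107.7] x=-27: [43.2 58.3]
[297 195] on x=+27: [ 68.  156.6] x=-27: [ 42.3 110.2]
[301 194] on x=+27: [ 81.8 165.4] x=-27: [ 57.  119.6]
[301 189] on x=+27: [ 81.3 184.8] x=-27: [ 56.4 140.2]
top [278 219] [ 19.2  45.8 185. ] [ 16.8  44.4 224. ]
top [274 238] [-30.1  47.4 185. ] [-30.6  45.9 224. ]
top [302 248] [-42.6 -26.8 185. ] [-42.7 -25.4 224. ]
top [316 248] [-36.5 -61.6 185. ] [-36.8 -59.  224. ]
top [319 228] [ 14.6 -60.8 185. ] [ 12.4 -58.2 224. ]
top [290 220] [ 22.   15.2 185. ] [ 19.5  15.  224. ]
```

Emit:
apply_moves --fingers '[0.1, 0.1, 0.1, 0.1, 0.1, 0.1]' --pt "0 0 -3" --pt "0 0 -3" --pt "0 0 -3" --pt "0 0 -3" --pt "0 0 -3" --pt "0 0 -3" --spin '[-0.05, -0.1, -0.14, -0.14, -0.14, -0.14]' --newtons 60

```text
clock: 26.4
eef_pos: [0.5517, 0.0389, 0.0896]
eef_rot: [[0.037, 0.999, -0.0], [0.999, -0.037, -0.0], [-0.0, -0.0, -1.0]]
ft_force: [0.1, 0.4, -1.3]
opening: 0.621
```

```bash
cat > topb.py <<'E'
from h import *
np.set_printoptions(precision=1,suppress=True)
t=read_camera("top")
h=cv2.cvtColor(t,cv2.COLOR_BGR2HSV);m=cv2.inRange(h,(100,110,30),(125,255,255));m[:,:232]=0;m[:,372:]=0;m[:185]=0;m[285:]=0
m=cv2.morphologyEx(m,cv2.MORPH_CLOSE,np.ones((5,5)));k=max(cv2.findContours(m,0,1)[0],key=cv2.contourArea)
for p in cv2.approxPolyDP(k,1.5,True)[:,0]: print("top",p,[tip(onz("top",*p.astype(float),z)) for z in (.041,.13,.185,.222)])
E
python3 blue.py q11|head -5; python3 topb.py
```

```text
tcp [  6.2 100.6  89.6] 0.6213238861107918 [ 0.1  0.4 -1.3] 26.4
[276 163] on x=+27: [ -5.4 254.9] x=-27: [-35.7 214.7]
[260 178] on x=+27: [-66.4 179.1] x=-27: [-100.5  134.1]
[307 232] on x=+27: [107.9  13.4] x=-27: [ 84.7 -41.9]
[319 223] on x=+27: [148.5  70.9] x=-27: [127.8  19.1]
top [278 216] [array([36.6, 52.5, 41. ]), array([ 30.5,  49.2, 130. ]), array([ 26.8,  47.1, 185. ]), array([ 24.2,  45.8, 222. ])]
top [274 235] [array([-19.6,  54.3,  41. ]), array([-21.5,  50.9, 130. ]), array([-22.6,  48.7, 185. ]), array([-23.4,  47.3, 222. ])]
top [305 241] [array([-21.2, -36.8,  41. ]), array([-22.9, -33.4, 130. ]), array([-24. , -31.3, 185. ]), array([-24.7, -29.9, 222. ])]
top [319 239] [array([ -8.5, -75.6,  41. ]), array([-11.2, -69.3, 130. ]), array([-12.9, -65.4, 185. ]), array([-14. , -62.7, 222. ])]
top [320 219] [array([ 49., -69.,  41.]), array([ 42. , -63.2, 130. ]), array([ 37.6, -59.6, 185. ]), array([ 34.7, -57.1, 222. ])]
top [286 215] [array([43.5, 30.1, 41. ]), array([ 36.9,  28.5, 130. ]), array([ 32.8,  27.5, 185. ]), array([ 30.1,  26.8, 222. ])]
```

Emit:
apply_moves --fingers '[0.1, 0.1, 0.1, 0.1, 0.1, 0.1, 0.1, 0.1, 0.1]' --pt "0 0 0" --pt "0 0 0" --pt "0 0 3" --pt "0 0 7" --pt "0 0 11" --pt "0 0 14" --pt "0 0 16" --pt "0 0 17" --pt "0 0 17" --spin '[0.06, 0.12, 0.14, 0.14, 0.14, 0.14, 0.14, 0.14, 0.14]' --newtons 20

```text
clock: 27.4
eef_pos: [0.5537, 0.0392, 0.0739]
eef_rot: [[0.175, 0.985, 0.004], [0.985, -0.175, 0.0], [0.001, 0.004, -1.0]]
ft_force: [-0.9, 2.8, 9.9]
opening: 0.626
```

```bash
python3 blue.py q12|head -5; python3 topb.py
```

```text
tcp [  8.1 101.2  73.9] 0.626450122014952 [-0.9  2.8  9.9] 27.4
[280 164] on x=+27: [  8.5 255.3] x=-27: [-20.9 215.2]
[262 178] on x=+27: [-58.8 181.5] x=-27: [-92.4 136.7]
[301 231] on x=+27: [85.7  8.5] x=-27: [ 61.1 -47.2]
[308 233] on x=+27: [111.7  10.5] x=-27: [ 88.8 -45. ]
top [278 217] [array([33.8, 52. , 41. ]), array([ 27.9,  48.7, 130. ]), array([ 24.3,  46.7, 185. ]), array([ 21.8,  45.3, 222. ])]
top [278 224] [array([13.7, 48.5, 41. ]), array([  9.4,  45.5, 130. ]), array([  6.7,  43.6, 185. ]), array([  4.9,  42.3, 222. ])]
top [274 235] [array([-19.6,  54.3,  41. ]), array([-21.5,  50.9, 130. ]), array([-22.6,  48.7, 185. ]), array([-23.4,  47.3, 222. ])]
top [301 242] [array([-26. , -25.9,  41. ]), array([-27.3, -23.3, 130. ]), array([-28.2, -21.7, 185. ]), array([-28.8, -20.7, 222. ])]
top [315 242] [array([-19. , -65.7,  41. ]), array([-20.9, -60.1, 130. ]), array([-22.1, -56.6, 185. ]), array([-22.9, -54.3, 222. ])]
top [317 222] [array([ 38.9, -61.9,  41. ]), array([ 32.6, -56.6, 130. ]), array([ 28.8, -53.3, 185. ]), array([ 26.2, -51.1, 222. ])]
```

Emit:
apply_moves --fingers '[0.1, 0.1, -1, -1, -1, -1, -1, -1, -1, -1, -1, -1]' --pt "0 0 1" --pt "0 0 1" --pt "0 0 0" --pt "0 0 0" --pt "0 0 0" --pt "0 0 -20" --pt "0 0 -60" --pt "0 0 -100" --pt "20 0 -140" --pt "60 0 -170" --pt "100 0 -180" --pt "100 0 -180" --spin '[0, 0, 0, 0, 0, 0, 0, 0, 0, 0, 0, 0]'

```text
clock: 28.7
eef_pos: [0.5711, 0.1416, 0.2548]
eef_rot: [[0.172, 0.985, 0.005], [0.985, -0.172, 0.003], [0.003, 0.004, -1.0]]
ft_force: [-0.9, -0.8, -0.2]
opening: 1.001
```

```bash
python3 blue.py q13; python3 topb.py
python3 - <<'E'
from h import *
i=cv2.imread("pics/q13.png");h=cv2.cvtColor(i,cv2.COLOR_BGR2HSV);m=cv2.inRange(h,(100,110,30),(125,255,255))
m[:,365:]=0;m[:,:205]=0;m[:100]=0
ys,xs=np.nonzero(m);print("lowest",[(x,y) for x,y in zip(xs,ys) if y>=ys.max()-1],tip(onz("side",float(xs[ys==ys.max()].mean()),float(ys.max()),.004)).round(1))
E
```

```text
tcp [  7.3 205.  254.8] 1.0014784576060922 [-0.9 -0.8 -0.2] 28.7
[278 166] on x=+27: [  1.4 245.9] x=-27: [-28.5 205.1]
[261 181] on x=+27: [-63.2 168.1] x=-27: [-97.1 122.5]
[306 235] on x=+27: [104.8  -1.9] x=-27: [ 81.4 -58.2]
[322 222] on x=+27: [158.4  79.3] x=-27: [138.4  28.1]
top [248 211] [array([ 35.9, 141.3,  41. ]), array([ 29.9, 131.3, 130. ]), array([ 26.2, 125.1, 185. ]), array([ 23.6, 120.9, 222. ])]
top [245 227] [array([-11.4, 141.4,  41. ]), array([-13.9, 131.4, 130. ]), array([-15.4, 125.2, 185. ]), array([-16.4, 121. , 222. ])]
top [316 239] [array([-10. , -67.1,  41. ]), array([-12.6, -61.4, 130. ]), array([-14.2, -57.9, 185. ]), array([-15.2, -55.5, 222. ])]
top [319 220] [array([ 45.6, -66.7,  41. ]), array([ 38.9, -61. , 130. ]), array([ 34.7, -57.5, 185. ]), array([ 31.8, -55.1, 222. ])]
top [308 217] [array([ 48.7, -33.8,  41. ]), array([ 41.7, -30.6, 130. ]), array([ 37.4, -28.6, 185. ]), array([ 34.5, -27.3, 222. ])]
lowest [(np.int64(304), np.int64(234)), (np.int64(305), np.int64(234)), (np.int64(306), np.int64(234)), (np.int64(307), np.int64(234)), (np.int64(308), np.int64(234)), (np.int64(305), np.int64(235)), (np.int64(306), np.int64(235))] [ 33.4 105.7   4. ]
```

```bash
python3 brass.py | grep -E "top \[3"
python3 - <<'E'
from h import *
a=cv2.imread("pics/side0.png");b=read_camera("side")
d=cv2.absdiff(a,b).max(2)
for n,(x0,y0,x1,y1) in dict(jar=(175,155,205,195),driver=(240,240,275,300),jbox=(345,262,390,305)).items(): print(n,(d[y0:y1,x0:x1]>60).sum())
import plant; plant.sign_off()
E
```

```text
top [399.6 121.5] 44 [ 387. -262.   18.]
top [344.4 237.7] 94 [   9. -150.   18.]
top [355.  244.7] 76 [  -6. -184.   18.]
top [343.  266.4] 96 [ -75. -159.   18.]
jar 0
driver 0
jbox 0
the job is handed in; nothing more can be done
```

I tipped all three couplings into the tray and leaned the empty bin back on the ledge with the gripper clear. The job was handed in at about 29 s; `sign_off` gave no verdict.

**What I did**
- I took the smallest blue bin and leaned it on the ledge from the heel bar's side. It stood at 43° with its lower edge at tipper y ≈ 102 mm, and I let go.
- I gripped it again about 47 mm from the foot and tipped it over the ledge to about 27° below level. The couplings slid out.

**What went wrong on the way**
- **Regrip:** the first try closed on top of the bin and turned it about 5°. I went deeper the second time and it held.
- **Tipping:** the bin stuck in the pads and did not turn under its own weight. I used short upward jerks to turn it, and it crept about 16 mm through the grip.
- **Return:** on the way back the bin slipped out of the grip and landed leaning on the ledge, about 10° askew. I gripped it again, squared it and let go.

**Last checks**
- **Bin:** it leans at about 44° with its lower edge at tipper y ≈ 106 mm, square to the tray within about 1°. It sits about 11 mm off the middle along the ledge.
- **Couplings:** all three are in the tray at tipper (9,-150), (-6,-184) and (-75,-159) mm.
- **Bystanders:** the box, screwdriver and jar show no change from the first picture.
- **Limits:** the largest wrist force I read was about 21 N. I read it only at the end of each move, so brief peaks, such as in the jerks and the slip, would not show.

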